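# Make up the poster kit and the card kit for the art class

### The arm

A 6-joint arm with a two-finger parallel gripper is mounted at the origin on the work surface. World frame = base frame: x ahead of the robot, y to its left, z up, the work surface at z = 0. Lengths are in mm, angles in degrees, forces in N, time in s.
With the tool pointing down it reaches from about 350 to 975 mm from the base axis. Payload 4.9 kg.
Tool frame: the origin (TCP) lies on the mounting face of the last link; the fingertips stand 173 mm ahead of it and the grasp point (between the pads) lies 155 mm ahead of it; y points along the fingers, x is the direction in which the jaws open and shut, and the axes are right-handed (so a half turn about y gives the same grasp; the last joint's range is limited). The gripper opens to 85 mm and grips with 20 to 120 N. Pads are 22 mm wide; open, the fingers measure 114 mm over their backs; the gripper's body (76 mm by 85 mm) begins 54 mm behind the grasp point. The pads swing forward as they close: fully open they stand 13 mm farther back than shut.
Start: joints at [62.395, 3.019, 92.412, -0, 84.569, -6.818], TCP at [221.798, 584.302, 404.704] pointing down, gripper open.
Joint ranges: [-172.51, 172.51], [-57.92, 126.97], [3.15, 148.05], [-58.71, 238.71], [5.1, 150.11], [-179.66, 179.66]. Speed limits (degrees/s): [147.25, 147.25, 180, 180, 180, 180].

### API

Orientations are given as [roll, pitch, yaw] about the fixed x, y, z axes, in that order (R = Rz(yaw) Ry(pitch) Rx(roll)).
In Python, from bench import robot gives the robot as it stands. The module is installed in compiled form; this text tells all that it offers.
- The arm moves only by the tool carry_out, never from a script. Its argument "moves" is a list of rows, each a list of 4 numbers: the shift along the tool's x, y, z in cm, then the turn about the tool's y in rad. A call has 1 to 20 rows; each row is the pose to reach, as a shift and turn from the pose commanded when the call began, along the tool's axes at that moment; what a row does not reach only later rows make up. A row lasts 1/10 s, in which the tool goes at most 50 mm and 8.59 degrees, less where a joint would pass 70% of its speed; a pose out of reach is approached as far as the arm can. A call with a gripper value outside its range is refused whole. "grip" is the closure in counts, from 0 (fully open) to 255 (shut), set as the call begins (left out, the last holds). The fingers move at their own pace and stop on an object; "grip_force" is the grip in N (left out, the last holds). Time passes only in rows, so rows that repeat a pose let the fingers close. It gives the time, the measured TCP pose, the force and the opening at its end, in the units of the state.
- robot.state(): the state, without advancing time (a new reading comes with each control period).
- robot.read_camera(name): name is "scene" or "top" or "wrist"; returns the picture (480x640x3 uint8, red, green, blue); there is no depth.
- robot.camera_params(name): a dict with "K" (3x3 intrinsics, pixels), "R" (3x3) and "t" (3): a world point X has camera coordinates R X + t; the wrist camera has in their place "hand_eye" (4x4, takes a point from camera to tool coordinates, whose origin is the TCP and whose axes are the tool frame's). Camera axes: x right, y down, z forward; pixel columns grow to the right and rows downward; lengths in mm; the calibration is good to about 2 mm. The wrist camera is an equidistant fisheye: a pixel r from the principal point sees the ray r / f radians off the axis. A picture is of the moment at which its call begins: read the wrist's pose just before it. camera_params takes no time and is no camera call.
- robot.job_done(): hands the job in, once; it reports no verdict.
Trained networks look in the newest picture that a camera, given by its name, has taken for a name from the list of things; names that differ only in an ending like _2 or _b are one class to them, and where a whole thing is asked for, a point or a joint stands for the part that bears it (a point fixed in the world has none). Each returns a list of dicts, best first, with "conf" (0 to 1); they miss things now and then, are a little off and sometimes report something else, mostly with a low value. They report only what shows in the picture. A call takes as long as a camera call. They do not tell look-alikes from the thing itself.
- robot.recognise(camera, label): "at" ([x, y, z] in mm, in world coordinates, good to about 4 mm: the middle of the surface that is visible of it).
- robot.silhouettes(camera, label): "pixels" (480x640 bool, what is visible of it).
- robot.spot_point(camera, label): "at" ([x, y, z] in mm, in world coordinates, good to about 4 mm: a listed point, or the origin of a listed thing).
The state is a dict: "clock": time; "q": joint angles; "joint_velocities": joint speeds; "joint_efforts": joint torques, N m; "position": TCP position; "eef_rot": TCP orientation; "ft_force": force on the tool from outside, world axes, zero at the start; "ft_torque": the same for the moment, N m; "gripper_width": finger opening in mm.
Only numpy, scipy, OpenCV 4.12 (cv2) and the standard library are available. Lean on these libraries where they do the work, as an engineer would, in place of code of your own. Each camera call takes 0.05 s, during which the arm holds its last target.

### The job

Make up two kits from the stock on the art-room table. The long wooden tray gets the poster kit: the roll of tape in its large round pocket, the tall glue stick in its small round pocket and the stapler in its oblong pocket; the short tray gets the card kit: the stamp in the square pocket and the short glue stick in the round one. Everything stands upright on the floor of its pocket, released, and the paint jar and the cup stay where they are.

Things in the scene. Friction and masses are not known exactly. Their poses are not given: they have to be found in the camera images.
- tape: Roll of pale paper tape lying flat, a ring of outside diameter 60 mm, bore 30 mm, 30 mm high. Origin: centre of its underside, z up.
- stapler: Small grey and black desk stapler standing on its base, 80 mm long (its x axis), 26 mm wide at the base (y), 40 mm high (41.5 mm over a thin pad on top); the grey upper arm is 24 mm wide and spans heights 20 to 40 mm. Either end may face either way in its pocket. Origin: centre of its underside, z up.
- tall_glue: Tall glue stick standing upright, white with a grey cap, diameter 30 mm (cap 28 mm), 110 mm high. Origin: centre of its underside, z up.
- short_glue: Short glue stick standing upright, white with a grey cap, diameter 24 mm (cap 22 mm), 70 mm high. Origin: centre of its underside, z up.
- stamp: Wooden hand stamp: a 40 x 40 mm block 20 mm high (sides along its x and y), with a round turned handle on top, 26 mm in diameter from 40 to 60 mm height, narrower below; 66 mm high in all. Origin: centre of its underside, z up.
- long_tray: Long kit tray, fixed to the table: a wooden board 98 mm (x) by 264 mm (y) and 12 mm thick, with three pockets 8 mm deep in its top (pocket floors 4 mm above the table). In its frame, centres on the line x = 0: large round pocket, diameter 78 mm, at y = +84 mm (tape); small round pocket, diameter 46 mm, at y = +12 mm (tall glue stick); oblong pocket 44 mm (x) by 98 mm (y) at y = -71 mm (stapler, lying along the tray's y). Origin: centre of its underside, z up.
- short_tray: Short kit tray, fixed to the table: a wooden board 80 mm (x) by 136 mm (y) and 12 mm thick, with two pockets 8 mm deep in its top (pocket floors 4 mm above the table). In its frame, centres on the line x = 0: square pocket 58 x 58 mm at y = +28 mm (stamp); round pocket, diameter 46 mm, at y = -35 mm (short glue stick). Origin: centre of its underside, z up.
- jar: Closed paint jar with a white cap, diameter 50 mm, 55 mm high, not part of the kits: leave it alone. Origin: centre of its underside.
- cup: Empty white ceramic cup without handle, rim diameter 64 mm, 60 mm high, not part of the kits: leave it alone. Origin: centre of its underside.
Not all that is in view belongs to the job. Leave any blue or red look-alike of the short_tray alone. Leave any orange or yellow look-alike of the short_glue alone.

How it is judged:
By the outcome, as a careful person would: the job done as asked, in the order asked, and still so for the second after the job is handed in, with the robot touching nothing.
It also fails if it takes over 109 s, if anything falls off the work surface, if the arm or the gripper's body presses on something with over 40 N, if the wrist force passes 120 N, or if a joint passes its speed limit or range.

## Working session

There is one attempt and no reset: what is moved stays moved. The work goes in short steps, Python scripts to look and compute and a tool call to move; the robot and the scene stay as the last step left them, time stands still between calls to the robot, and variables do not carry over. Pictures are saved under pics/ and viewed, and the job is handed in when it is done.

Besides the shell and the picture viewer there is one more tool, called after "Emit:" as name(argument=value, ...) on one line, values as JSON. carry_out: Moves the arm, as the interface text tells. Its arguments: {"type":"object","properties":{"moves":{"type":"array","items":{"type":"array","items":{"type":"number"}}},"grip":{"type":"number"},"grip_force":{"type":"number"}},"required":["moves"]}

```bash
mkdir -p pics; ls; python3 - <<'E'
from bench import robot
import cv2
s=robot.state(); print(s)
for c in ["scene","top","wrist"]:
    im=robot.read_camera(c); cv2.imwrite(f"pics/{c}0.png",im[:,:,::-1])
    p=robot.camera_params(c); print(c,p)
E
```

```text
pics
{'clock': 0.0, 'q': array([ 6.23969795e+01,  3.05710869e+00,  9.24934806e+01,  7.86556822e-04,
        8.45685493e+01, -6.81868931e+00]), 'joint_velocities': array([-0.04070996,  0.06187247,  0.09358441, -0.03361003, -0.01824472,
       -0.13744545]), 'joint_efforts': array([-1.50266591e-03, -3.93675578e+01, -3.70175171e+01, -1.98447301e-04,
        7.03208192e-03,  3.59256358e-07]), 'position': array([221.65739631, 584.08081694, 403.44979493]), 'eef_rot': array([-89.98507758,   0.11820289,  69.21560892]), 'ft_force': array([-0.74282225,  0.34529159,  1.07713172]), 'ft_torque': array([0.00897084, 0.03225074, 0.02217084]), 'gripper_width': 85.46956770468874}
scene {'K': array([[613.49691148,   0.        , 309.74095989],
       [  0.        , 613.49691148, 242.28040374],
       [  0.        ,   0.        ,   1.        ]]), 'R': array([[ 0.12169067,  0.99256661, -0.00170629],
       [ 0.78470805, -0.09725918, -0.61218783],
       [-0.60780315,  0.07315861, -0.79071054]]), 't': array([  93.50060802, -397.65164396, 1765.4453264 ])}
top {'K': array([[588.73884175,   0.        , 314.0955725 ],
       [  0.        , 588.73884175, 238.51868145],
       [  0.        ,   0.        ,   1.        ]]), 'R': array([[-0.02138263, -0.9997314 , -0.00893954],
       [-0.99426101,  0.02220142, -0.10465251],
       [ 0.10482287,  0.00665049, -0.99446867]]), 't': array([-156.01948685,  525.27582885, 1454.34146745])}
wrist {'K': array([[371.64829954,   0.        , 318.13588365],
       [  0.        , 371.64829954, 242.0898437 ],
       [  0.        ,   0.        ,   1.        ]]), 'hand_eye': array([[ 9.99999661e-01,  3.12971144e-04,  7.61740106e-04,
         8.83580156e-01],
       [-6.18451564e-04, -3.25384687e-01,  9.45581526e-01,
         3.08565137e+01],
       [ 5.43798298e-04, -9.45581677e-01, -3.25384383e-01,
         8.38640454e+01],
       [ 0.00000000e+00,  0.00000000e+00,  0.00000000e+00,
         1.00000000e+00]])}
```

View pics/scene0.png

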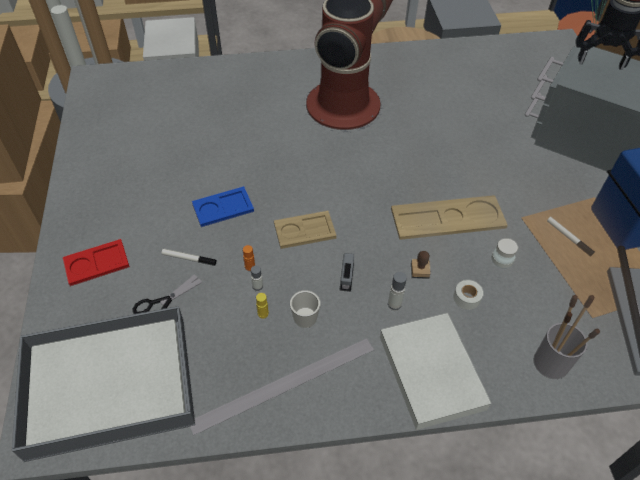

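View pics/top0.png

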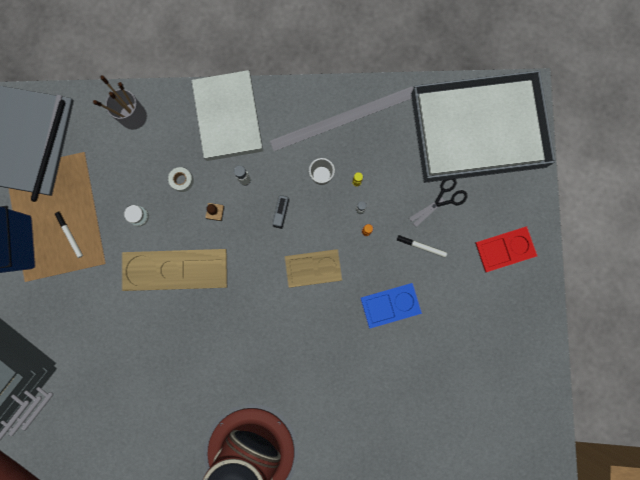

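View pics/wrist0.png

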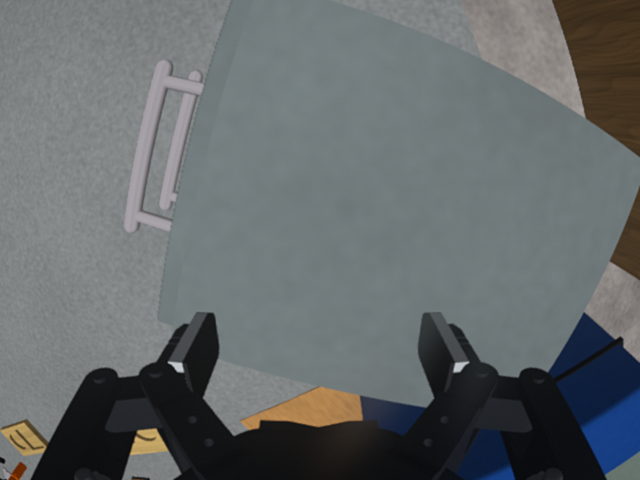

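The top view shows tape (180,179), tall glue (241,175), stamp (213,212), stapler (281,212), short glue (361,208) between the yellow (358,179) and orange (367,230) look-alikes. The long tray is at (175,270) and the tan short tray at (313,268), with blue (391,305) and red (506,249) look-alike trays. The jar is at (136,215) and the cup at (321,171). The scene view agrees.

```bash
cat > h.py <<'E'
import numpy as np, cv2
from bench import robot
P={c:robot.camera_params(c) for c in ["scene","top"]}
def proj(c,X):
    p=P[c]; x=p["R"]@np.asarray(X,float)+p["t"]; u=p["K"]@x; return u[:2]/u[2]
def ray(c,uv,z):
    p=P[c]; d=p["R"].T@np.linalg.inv(p["K"])@np.array([uv[0],uv[1],1.]); o=-p["R"].T@p["t"]
    return o+d*(z-o[2])/d[2]
E
python3 - <<'E'
from h import *
for c in ["top","scene"]:
  robot.read_camera(c)
  for l in ["tape","stapler","tall_glue","short_glue","stamp","long_tray","short_tray","jar","cup"]:
    for r in robot.spot_point(c,l):
        if r["conf"]>.3: print(c,l,round(r["conf"],2),np.round(r["at"]),np.round(proj(c,r["at"])))
print(robot.state()["clock"])
t=cv2.imread("pics/top0.png"); 
cv2.imwrite("pics/topcropA.png",cv2.resize(t[140:300,110:390],None,fx=2.85,fy=2.85,interpolation=cv2.INTER_CUBIC))
t=cv2.imread("pics/scene0.png"); 
cv2.imwrite("pics/scenecropA.png",cv2.resize(t[180:330,230:530],None,fx=2.66,fy=2.66,interpolation=cv2.INTER_CUBIC))
E
```

```text
top tape 0.85 [686. 173.   1.] [182. 180.]
top stapler 0.9 [593. -84.   0.] [281. 213.]
top tall_glue 0.5 [684.  10.   1.] [244. 179.]
top short_glue 0.58 [ 546. -299.    1.] [365. 229.]
top short_glue 0.47 [ 599. -286.    4.] [360. 209.]
top short_glue 0.44 [ 669. -276.   -2.] [355. 182.]
top stamp 0.78 [602.  86.  -2.] [215. 211.]
top long_tray 0.97 [452. 185.   2.] [177. 270.]
top short_tray 0.96 [ 350. -356.    1.] [390. 306.]
top short_tray 0.92 [ 489. -653.    4.] [505. 248.]
top short_tray 0.82 [ 450. -163.   -0.] [313. 267.]
top jar 0.82 [592. 283.   4.] [138. 216.]
top cup 0.98 [ 691. -190.    0.] [321. 175.]
top cup 0.37 [685. 173.  -1.] [182. 180.]
scene tape 0.89 [684. 168.   2.] [465. 297.]
scene stapler 0.75 [593. -88.   1.] [344. 276.]
scene tall_glue 0.71 [684.   9.  -5.] [394. 306.]
scene short_glue 0.81 [ 603. -287.    1.] [257. 288.]
scene short_glue 0.75 [ 540. -302.   -1.] [249. 266.]
scene short_glue 0.48 [ 672. -279.    1.] [263. 314.]
scene short_glue 0.36 [ 451. -163.    2.] [304. 230.]
scene stamp 0.73 [600.  87.  -6.] [420. 272.]
scene long_tray 0.86 [457. 191.  -3.] [448. 220.]
scene long_tray 0.6 [590. -93.  -0.] [342. 275.]
scene short_tray 0.87 [ 487. -652.   -5.] [ 97. 264.]
scene short_tray 0.79 [ 451. -159.    2.] [306. 230.]
scene short_tray 0.58 [ 351. -357.   -1.] [222. 207.]
scene jar 0.89 [594. 279.  -2.] [500. 260.]
scene cup 0.88 [ 686. -191.    1.] [304. 315.]
1.15
```

View pics/topcropA.png

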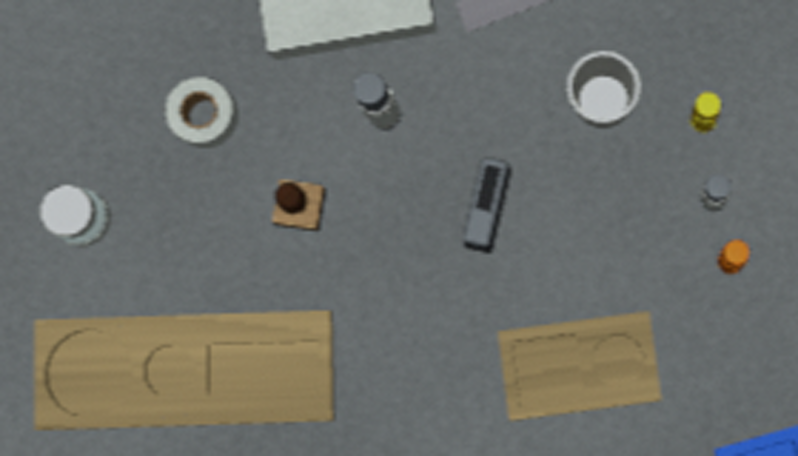

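View pics/scenecropA.png

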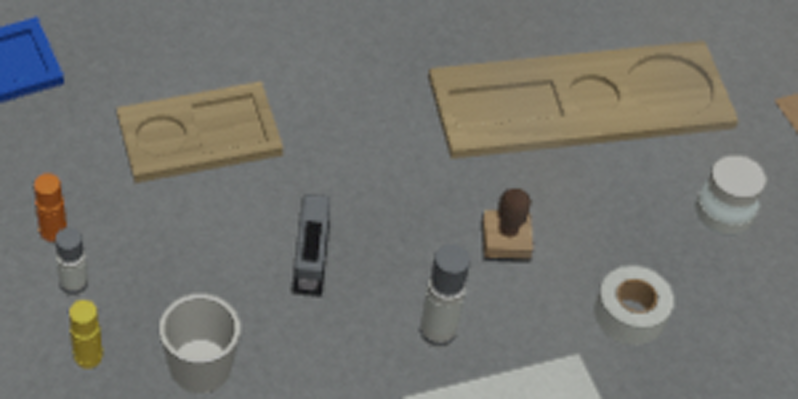

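```bash
cat > fit.py <<'E'
from h import *
from scipy.optimize import minimize
def cyl(r,z0,z1,n=40):
    a=np.linspace(0,2*np.pi,n,endpoint=False); return np.vstack([np.c_[r*np.cos(a),r*np.sin(a),0*a+z] for z in(z0,z1)])
def box(x,y,z0,z1): return np.array([[sx*x/2,sy*y/2,z] for sx in(-1,1) for sy in(-1,1) for z in(z0,z1)],float)
M={"tape":[cyl(30,0,30)],"stapler":[box(80,26,0,20),box(80,24,20,40)],"tall_glue":[cyl(15,0,80),cyl(14,80,110)],"short_glue":[cyl(12,0,48),cyl(11,48,70)],
"stamp":[box(40,40,0,20),cyl(13,40,60),cyl(8,20,40)],"long_tray":[box(98,264,0,12)],"short_tray":[box(80,136,0,12)],"jar":[cyl(25,0,55)],"cup":[cyl(32,50,60)]}
S=4
def render(c,l,p,b):
    x,y,th=p; R=np.array([[np.cos(th),-np.sin(th),0],[np.sin(th),np.cos(th),0],[0,0,1]])
    m=np.zeros(((b[3]-b[1])*S,(b[2]-b[0])*S),np.uint8)
    for part in M[l]:
        X=part@R.T+[x,y,0]; pc=P[c]; q=X@pc["R"].T+pc["t"]; u=q@pc["K"].T; u=u[:,:2]/u[:,2:]
        u=(u+.5-[b[0],b[1]])*S-.5
        cv2.fillConvexPoly(m,cv2.convexHull(np.round(u*16).astype(np.int32)),1,shift=4)
    return m
def fit(sil,l,p0):  # sil: list of (cam,mask)
    D=[]
    for c,mk in sil:
        ys,xs=np.nonzero(mk); b=(xs.min()-8,ys.min()-8,xs.max()+9,ys.max()+9)
        g=cv2.GaussianBlur(mk[b[1]:b[3],b[0]:b[2]].astype(np.float32),(0,0),.7)
        D.append((c,b,cv2.resize(g,None,fx=S,fy=S,interpolation=cv2.INTER_LINEAR)))
    def cost(p):
        return sum(np.abs(cv2.GaussianBlur(render(c,l,p,b).astype(np.float32),(0,0),.7*S)-g).sum()/g.sum() for c,b,g in D)
    best=None
    for dth in ([0] if "glue" in l or l in("tape","jar","cup") else np.radians([-40,-20,0,20,40,60,90,120])):
        s=np.array([[0,0,0],[6,0,0],[0,6,0],[0,0,.2]])+[p0[0],p0[1],p0[2]+dth]
        r=minimize(cost,s[0],method="Nelder-Mead",options=dict(initial_simplex=s,xatol=.02,fatol=1e-4))
        if best is None or r.fun<best.fun: best=r
    return best
E
python3 - <<'E'
from fit import *
p0={"tape":(686,170),"stapler":(593,-86),"tall_glue":(684,10),"short_glue":(600,-287),"stamp":(601,86),"long_tray":(454,188),"short_tray":(450,-161),"jar":(593,281),"cup":(688,-190)}
F={}
for c in["top","scene"]:
    robot.read_camera(c)
    for l in p0:
        u=proj(c,[*p0[l],10]); 
        for r in robot.silhouettes(c,l):
            ys,xs=np.nonzero(r["pixels"])
            if len(xs)<20: continue
            if np.hypot(xs.mean()-u[0],ys.mean()-u[1])<14: F.setdefault(l,[]).append((c,r["pixels"])); break
for l in p0:
    for tag,s in [("both",F.get(l,[]))]+[(q[0],[q]) for q in F.get(l,[])]:
        r=fit(s,l,(*p0[l],0)); print(l,tag,np.round(r.x[:2],1),round(np.degrees(r.x[2]),1),round(r.fun,3),len(s))
print(robot.state()["clock"])
E
```

```text
tape both [685.  171.8] 3.9 0.298 2
tape top [684.3 170.9] 3.0 0.18 1
tape scene [687.  171.2] 2.7 0.077 1
stapler both [593.9 -83.4] -13.3 0.179 2
stapler top [593.1 -83.7] 167.1 0.063 1
stapler scene [594.9 -83.3] 166.5 0.09 1
tall_glue both [682.6   8.6] 4.6 0.165 2
tall_glue top [681.9   8.5] 5.1 0.089 1
tall_glue scene [684.3   8.2] 6.8 0.053 1
short_glue both [ 598.6 -286.8] 5.9 0.335 2
short_glue top [ 597.5 -286.1] 12.0 0.212 1
short_glue scene [ 597.4 -286.8] 10.1 0.113 1
stamp both [598.8  85.1] -9.1 0.228 2
stamp top [597.5  84.2] 80.0 0.057 1
stamp scene [601.4  85.4] -10.2 0.073 1
long_tray both [453.7 189. ] 0.9 0.064 2
long_tray top [452.6 189.1] 0.7 0.024 1
long_tray scene [455.2 188.7] 0.5 0.02 1
short_tray both [ 449.5 -163.3] 186.5 0.071 2
short_tray top [ 448.8 -163.6] 6.7 0.027 1
short_tray scene [ 450.6 -163. ] 5.8 0.03 1
jar both [592.2 281.4] 9.7 0.343 2
jar top [590.2 278.6] 1.6 0.17 1
jar scene [593.2 280.9] 3.7 0.165 1
cup both [ 690.7 -190.2] 3.7 0.372 2
cup top [ 688.9 -190.3] 4.5 0.073 1
cup scene [ 694.6 -191.1] -2.8 0.213 1
2.15
```

```bash
cat > go.py <<'E'
from h import *
import sys
def to(x,y,z,yaw,cur=None):
    s=robot.state()
    p=s["position"]; w=s["eef_rot"][2]
    a=np.radians(w); ex=np.array([np.cos(a),np.sin(a),0]); ey=np.array([0,0,-1]); ez=np.array([-np.sin(a),np.cos(a),0])
    d=np.array([x,y,z])-p
    t=(yaw-w+180)%360-180
    return np.round([d@ex/10,d@ey/10,d@ez/10,-np.radians(t)],2)
if __name__=="__main__":
    s=robot.state(); print("t",round(s["clock"],2),np.round(s["position"],1),np.round(s["eef_rot"],1),"w",round(s["gripper_width"],1),"q",np.round(s["q"]),"F",np.round(s["ft_force"],1))
    a=[float(v) for v in sys.argv[1:]]
    for i in range(0,len(a),4): print(to(*a[i:i+4]))
E
python3 go.py 685.5 171.2 400 0.7  685.5 171.2 240 0.7
```

```text
t 2.15 [221.8 584.3 404.7] [-90.   -0.   69.2] w 85.5 q [62.  3. 92.  0. 85. -7.] F [-0.  -0.4  0.1]
[-22.17   0.47 -58.01   1.2 ]
[-22.17  16.47 -58.01   1.2 ]
```

Emit:
carry_out(moves=[[-0.5,0.0,-1.3,0.05],[-1.6,0.0,-4.2,0.15],[-3.2,0.0,-8.2,0.27],[-4.7,0.0,-12.3,0.39],[-6.3,0.0,-16.4,0.51],[-7.8,0.0,-20.5,0.63],[-9.4,0.0,-24.6,0.75],[-11.0,0.0,-28.7,0.87],[-12.5,0.1,-32.8,0.99],[-14.1,0.2,-36.9,1.08],[-15.7,0.5,-41.0,1.14],[-17.2,2.0,-45.1,1.2],[-18.8,4.5,-49.2,1.2],[-20.2,7.5,-53.0,1.2],[-21.4,10.5,-56.0,1.2],[-22.0,13.5,-57.5,1.2],[-22.17,15.5,-58.0,1.2],[-22.17,16.4,-58.01,1.2],[-22.17,16.47,-58.01,1.2],[-22.17,16.47,-58.01,1.2]], grip=0, grip_force=30)

```text
clock: 4.15
position: [685.3, 172.1, 241.5]
eef_rot: [-90.0, -0.1, 0.5]
ft_force: [-0.4, -0.0, 0.5]
gripper_width: 85.0
```

```bash
python3 go.py 685.5 171.2 183 0.7; python3 - <<'E'
from h import *
cv2.imwrite("pics/w1.png",robot.read_camera("wrist")[:,:,::-1])
E
```

```text
t 4.15 [685.3 172.1 241.5] [-90.   -0.1   0.5] w 85.0 q [ 8. 21. 87.  0. 71.  8.] F [-0.4 -0.   0.5]
[ 0.02  5.85 -0.09 -0.  ]
```

View pics/w1.png

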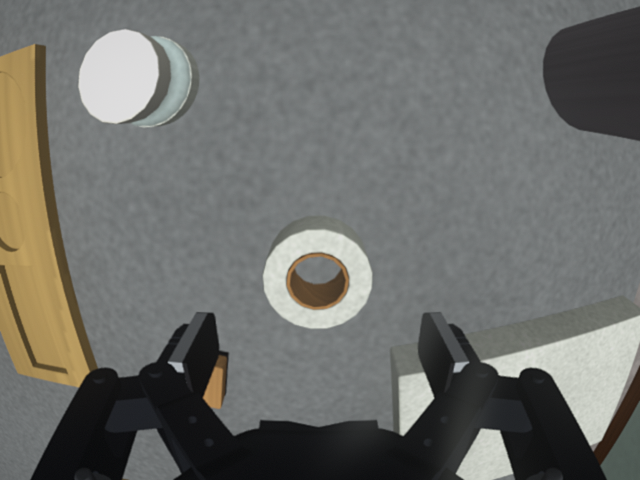

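The wrist view shows the tape centred between the jaws at (318,278), with the paper pad clear of the right finger.

Emit:
carry_out(moves=[[0.02,1.5,-0.05,0],[0.02,3.0,-0.09,0],[0.02,4.5,-0.09,0],[0.02,5.5,-0.09,0],[0.02,5.85,-0.09,0],[0.02,5.85,-0.09,0]])

```text
clock: 4.8
position: [685.3, 170.2, 180.1]
eef_rot: [-90.0, 0.1, 0.5]
ft_force: [-0.1, -0.6, 1.3]
gripper_width: 85.5
```

Emit:
carry_out(moves=[[0,0,0,0],[0,0,0,0],[0,0,0,0],[0,0,0,0],[0,0,0,0],[0,0,0,0],[0,0,0,0],[0,0,0,0]], grip=150, grip_force=40)

```text
clock: 5.6
position: [686.4, 170.4, 183.1]
eef_rot: [-90.0, -0.2, 0.5]
ft_force: [0.5, 0.3, 5.6]
gripper_width: 58.7
```

```bash
python3 go.py 453 273 250 0.7; python3 - <<'E'
from h import *
cv2.imwrite("pics/w2.png",robot.read_camera("wrist")[:,:,::-1])
E
```

```text
t 5.6 [686.4 170.4 183.1] [-90.   -0.2   0.5] w 58.7 q [ 8. 26. 88.  0. 66.  7.] F [0.5 0.3 5.6]
[-23.26  -6.69  10.45  -0.  ]
```

View pics/w2.png

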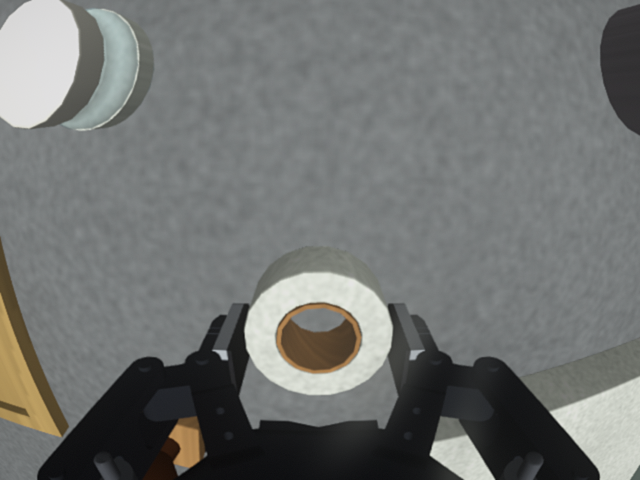

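```bash
cat > go.py <<'E'
from h import *
import sys,json
# usage: go.py [m dx dy dz turn]  (log final row of last move)   t x y z yaw ... (targets)
C=json.load(open("cmd.json"))
def axes(w):
    a=np.radians(w); return np.array([[np.cos(a),np.sin(a),0],[0,0,-1],[-np.sin(a),np.cos(a),0]])
a=sys.argv[1:]
while a and a[0]=="m":
    m=np.array(a[1:5],float); a=a[5:]
    C=list(np.array(C[:3])+10*m[:3]@axes(C[3]))+[C[3]-np.degrees(m[3])]
json.dump([float(v) for v in C],open("cmd.json","w"))
s=robot.state(); print("t",round(s["clock"],2),"cmd",np.round(C,1),"meas",np.round(s["position"],1),np.round(s["eef_rot"],1),"w",round(s["gripper_width"],1),"q",np.round(s["q"]),"F",np.round(s["ft_force"],1))
while a and a[0]=="t":
    x=np.array(a[1:5],float); a=a[5:]
    d=axes(C[3])@(x[:3]-C[:3])/10; t=(x[3]-C[3]+180)%360-180
    print(np.round([*d,-np.radians(t)],2))
E
echo '[685.7,170.3,181.5,0.46]'>cmd.json
python3 go.py t 453 273 265 0.7 t 453 273 186 0.7
```

```text
t 5.65 cmd [6.857e+02 1.703e+02 1.815e+02 5.000e-01] meas [686.4 170.4 183.1] [-90.   -0.2   0.5] w 58.5 q [ 8. 26. 88. -0. 66.  7.] F [0.6 0.3 5. ]
[-23.19  -8.35  10.46  -0.  ]
[-23.19  -0.45  10.46  -0.  ]
```

Emit:
carry_out(moves=[[0,-1.0,0,0],[0,-3.0,0,0],[0,-5.5,0,0],[0,-7.5,0,0],[-1.5,-8.3,0.7,0],[-4.5,-8.35,2.0,0],[-8.0,-8.35,3.6,0],[-11.5,-8.35,5.2,0],[-15.0,-8.35,6.8,0],[-18.5,-8.35,8.4,0],[-21.5,-8.35,9.7,0],[-23.0,-7.5,10.4,0],[-23.19,-6.0,10.46,0],[-23.19,-4.0,10.46,0],[-23.19,-2.5,10.46,0],[-23.19,-1.5,10.46,0],[-23.19,-1.0,10.46,0],[-23.19,-0.7,10.46,0],[-23.19,-0.5,10.46,0],[-23.19,-0.45,10.46,0]])

```text
clock: 7.65
position: [453.5, 273.1, 187.0]
eef_rot: [-90.0, -0.0, 0.5]
ft_force: [-3.1, -2.6, 5.1]
gripper_width: 58.7
```

```bash
python3 go.py m -23.19 -0.45 10.46 0; python3 - <<'E'
from h import *
cv2.imwrite("pics/w3.png",robot.read_camera("wrist")[:,:,::-1])
E
```

```text
t 7.65 cmd [453.  273.  186.    0.5] meas [453.5 273.1 187. ] [-90.   -0.    0.5] w 58.7 q [ 23.   4. 114.  -0.  62.  23.] F [-3.1 -2.6  5.1]
```

View pics/w3.png

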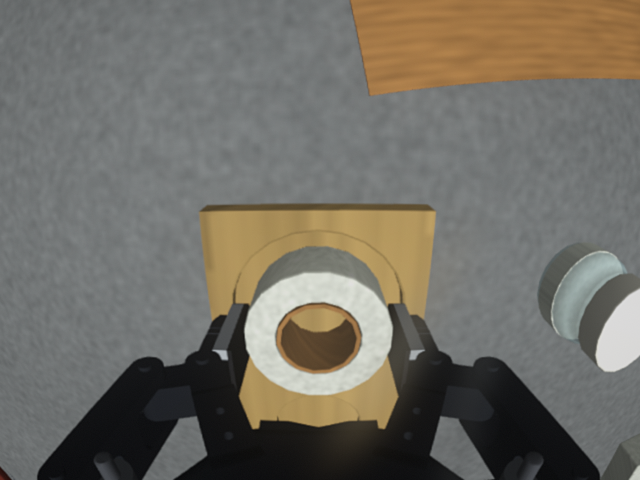

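Emit:
carry_out(moves=[[0,0,0,0],[0,0,0,0],[0,0,0,0],[0,0,0,0],[0,-0.5,0,0],[0,-2.0,0,0],[0,-4.5,0,0],[0,-8,0,0],[0,-11.5,0,0],[0,-13.0,0,0],[0,-13.4,0,0]], grip=0)

```text
clock: 8.8
position: [453.6, 273.3, 323.3]
eef_rot: [-89.9, -0.3, 0.5]
ft_force: [-0.3, -0.1, 0.8]
gripper_width: 85.5
```

```bash
python3 go.py m 0 -13.4 0 0 t 683 8.4 320 0 t 683 8.4 230 0; python3 - <<'E'
from h import *
cv2.imwrite("pics/w4.png",robot.read_camera("wrist")[:,:,::-1])
E
```

```text
t 8.8 cmd [453.  273.  320.    0.5] meas [453.6 273.3 323.3] [-89.9  -0.3   0.5] w 85.5 q [ 23.  -7. 110.   0.  76.  23.] F [-0.3 -0.1  0.8]
[ 2.279e+01  0.000e+00 -2.665e+01  1.000e-02]
[ 2.279e+01  9.000e+00 -2.665e+01  1.000e-02]
```

View pics/w4.png

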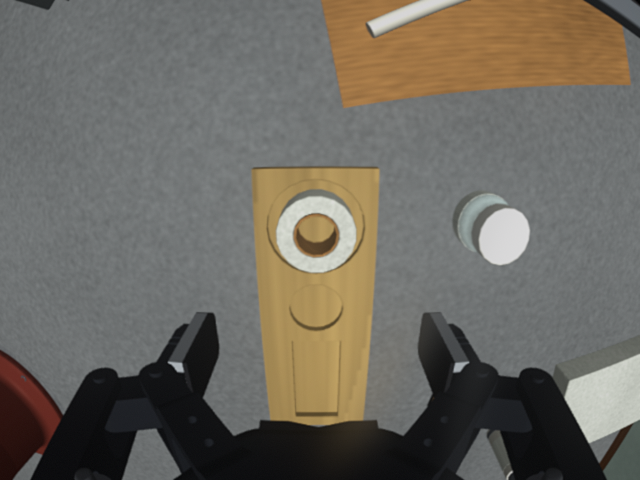

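The tape sits in the large pocket (315,232), inside its rim.

Emit:
carry_out(moves=[[0.6,0,-0.8,0],[2.2,0,-2.6,0.01],[4.6,0,-5.3,0.01],[7.0,0,-8.1,0.01],[9.4,0,-11.0,0.01],[11.8,0,-13.8,0.01],[14.2,0,-16.6,0.01],[16.6,0,-19.4,0.01],[18.8,0,-22.0,0.01],[20.8,0,-24.3,0.01],[22.0,0,-25.8,0.01],[22.6,0,-26.5,0.01],[22.79,0,-26.65,0.01],[22.79,0,-26.65,0.01]])

```text
clock: 10.25
position: [682.6, 8.8, 319.4]
eef_rot: [-90.0, 0.1, -0.1]
ft_force: [0.5, -0.0, -0.5]
gripper_width: 85.7
```

```bash
python3 go.py m 22.79 0 -26.65 0.01 t 683 8.4 230 0; python3 - <<'E'
from h import *
cv2.imwrite("pics/w5.png",robot.read_camera("wrist")[:,:,::-1])
E
```

```text
t 10.25 cmd [ 6.83e+02  8.40e+00  3.20e+02 -1.00e-01] meas [682.6   8.8 319.4] [-90.    0.1  -0.1] w 85.7 q [-6. 14. 88.  0. 78. -5.] F [ 0.5 -0.  -0.5]
[ 0.  9.  0. -0.]
```

View pics/w5.png

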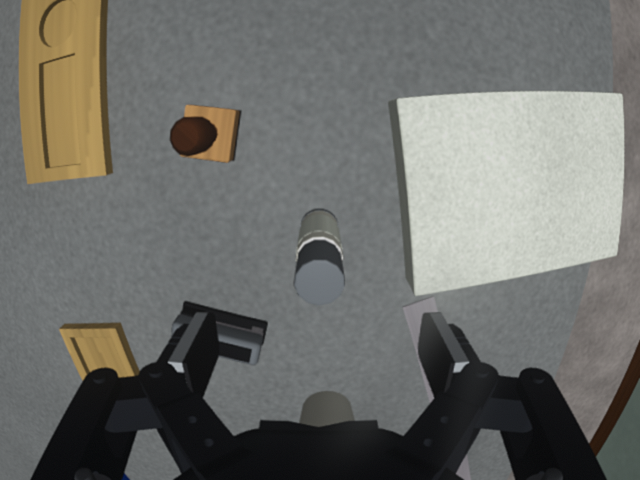

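Emit:
carry_out(moves=[[0,0.7,0,0],[0,2.2,0,0],[0,4.2,0,0],[0,6.2,0,0],[0,8.0,0,0],[0,8.8,0,0],[0,9.0,0,0],[0,9.0,0,0]])

```text
clock: 11.1
position: [683.1, 8.4, 230.0]
eef_rot: [-90.0, -0.0, -0.1]
ft_force: [-0.4, -0.9, 0.3]
gripper_width: 85.6
```

Emit:
carry_out(moves=[[0,0,0,0],[0,0,0,0],[0,0,0,0],[0,0,0,0],[0,0,0,0],[0,0,0,0],[0,0,0,0],[0,0,0,0],[0,0,0,0]], grip=220, grip_force=40)

```text
clock: 12.0
position: [683.2, 8.3, 230.8]
eef_rot: [-90.0, -0.1, -0.1]
ft_force: [-0.3, -0.0, 6.1]
gripper_width: 28.6
```

```bash
python3 go.py m 0 9 0 0 t 453.9 201 270 0.7 t 453.9 201 235 0.7; python3 - <<'E'
from h import *
cv2.imwrite("pics/w6.png",robot.read_camera("wrist")[:,:,::-1])
E
```

```text
t 12.0 cmd [ 6.83e+02  8.40e+00  2.30e+02 -1.00e-01] meas [683.2   8.3 230.8] [-90.   -0.1  -0.1] w 28.6 q [-6. 19. 91. -0. 69. -5.] F [-0.3 -0.   6.1]
[-2.295e+01 -4.000e+00  1.922e+01 -1.000e-02]
[-2.295e+01 -5.000e-01  1.922e+01 -1.000e-02]
```

View pics/w6.png

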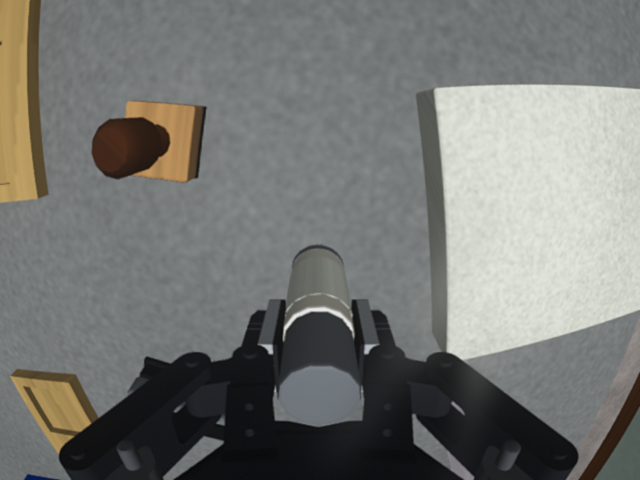

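Emit:
carry_out(moves=[[0,-0.8,0,0],[0,-2.8,0,0],[0,-5.5,0,0],[0,-8.0,0,0],[0,-10.0,0,0],[-0.8,-10.8,0.6,0],[-2.8,-11,2.4,0],[-5.6,-11,4.7,0],[-8.4,-11,7.0,-0.01],[-11.2,-11,9.4,-0.01],[-14.0,-11,11.7,-0.01],[-16.8,-11,14.1,-0.01],[-19.4,-11,16.3,-0.01],[-21.6,-11,18.1,-0.01],[-22.7,-10.5,19.0,-0.01],[-22.95,-9.5,19.22,-0.01],[-22.95,-7.5,19.22,-0.01],[-22.95,-5.5,19.22,-0.01],[-22.95,-3.5,19.22,-0.01],[-22.95,-2.5,19.22,-0.01]])

```text
clock: 14.05
position: [453.3, 200.1, 251.7]
eef_rot: [-90.1, 0.3, 0.4]
ft_force: [-0.4, -0.1, -0.5]
gripper_width: 28.3
```

```bash
python3 go.py m -22.95 -2.5 19.22 -0.01 t 453.9 201 235 0.7; python3 - <<'E'
from h import *
cv2.imwrite("pics/w7.png",robot.read_camera("wrist")[:,:,::-1])
im=robot.read_camera("scene")[:,:,::-1][150:300,370:570]
cv2.imwrite("pics/s7.png",cv2.resize(im,None,fx=4,fy=4,interpolation=cv2.INTER_CUBIC))
E
```

```text
t 14.05 cmd [453.9 201.  255.    0.5] meas [453.3 200.1 251.7] [-90.1   0.3   0.4] w 28.3 q [ 15.  -6. 117.  -0.  70.  15.] F [-0.4 -0.1 -0.5]
[ 0.  2. -0. -0.]
```

View pics/w7.png

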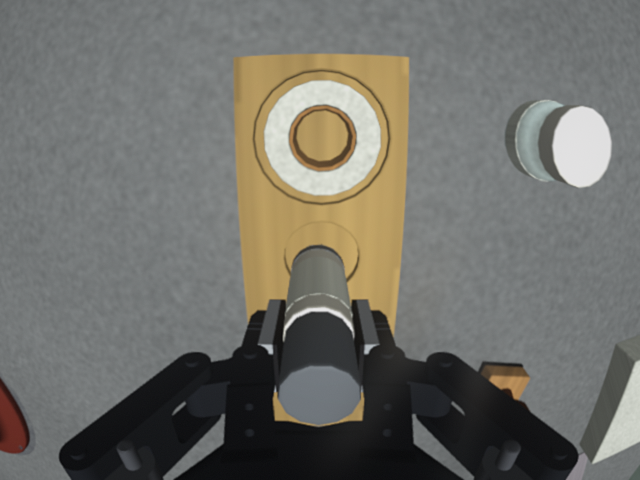

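View pics/s7.png

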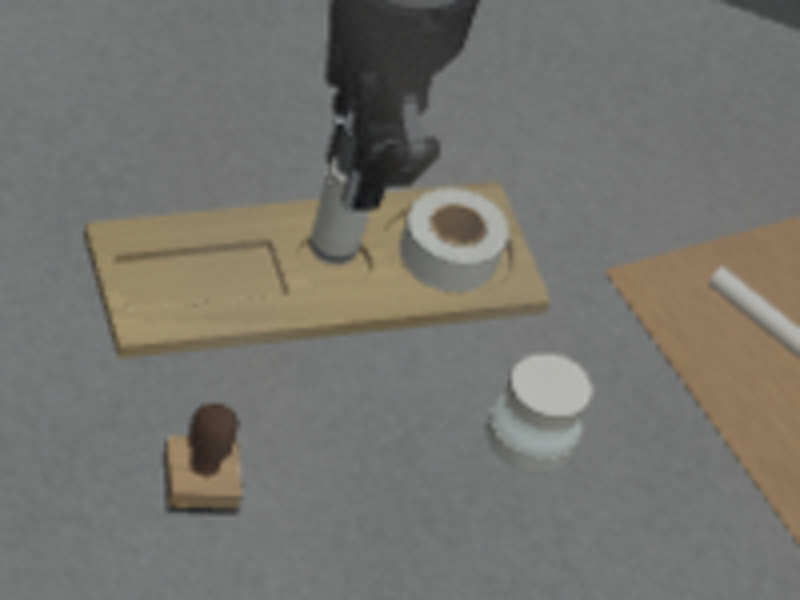

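The glue is upright over its pocket (320,250); lowering.

Emit:
carry_out(moves=[[0,0.5,0,0],[0,1.0,0,0],[0,1.5,0,0],[0,1.8,0,0],[0,1.95,0,0],[0,1.95,0,0]])

```text
clock: 14.75
position: [453.8, 201.0, 235.4]
eef_rot: [-90.0, 0.0, 0.5]
ft_force: [0.3, 0.5, -1.4]
gripper_width: 28.9
```

Emit:
carry_out(moves=[[0,0,0,0],[0,0,0,0],[0,0,0,0],[0,0,0,0],[0,0,0,0],[0,0,0,0],[0,-0.5,0,0],[0,-2.0,0,0],[0,-4.5,0,0],[0,-7,0,0],[0,-8.5,0,0],[0,-9.0,0,0]], grip=0)

```text
clock: 15.95
position: [454.5, 201.2, 328.7]
eef_rot: [-89.9, -0.3, 0.5]
ft_force: [0.3, -0.3, 0.1]
gripper_width: 85.3
```

```bash
python3 go.py m 0 1.95 0 0 m 0 -9 0 0 t 594 -83.5 325 76.8  t 594 -83.5 240 76.8 t 594 -83.5 240 -103.2; python3 - <<'E'
from h import *
cv2.imwrite("pics/w8.png",robot.read_camera("wrist")[:,:,::-1])
E
```

```text
t 15.95 cmd [453.9 201.  325.5   0.5] meas [454.5 201.2 328.7] [-89.9  -0.3   0.5] w 85.3 q [ 15. -12. 114.   0.  78.  15.] F [ 0.3 -0.3  0.1]
[ 13.78   0.05 -28.56  -1.33]
[ 13.78   8.55 -28.56  -1.33]
[ 13.78   8.55 -28.56   1.81]
```

View pics/w8.png

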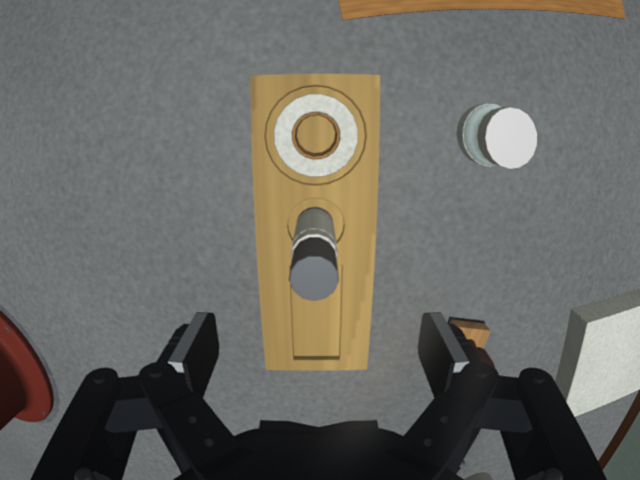

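Tape and tall glue are both upright in their pockets. Next the stapler.

Emit:
carry_out(moves=[[0.4,0,-0.8,-0.05],[1.3,0,-2.6,-0.15],[2.5,0,-5.3,-0.28],[3.8,0,-8.0,-0.41],[5.2,0,-10.8,-0.54],[6.5,0,-13.6,-0.67],[7.9,0,-16.4,-0.8],[9.2,0,-19.2,-0.93],[10.6,0,-22.0,-1.06],[11.9,0,-24.6,-1.19],[12.9,0.8,-26.7,-1.28],[13.5,2.4,-28.0,-1.33],[13.78,4.5,-28.56,-1.33],[13.78,6.5,-28.56,-1.33],[13.78,8.0,-28.56,-1.33],[13.78,8.5,-28.56,-1.33],[13.78,8.5,-28.56,-1.33]])

```text
clock: 17.7
position: [593.4, -83.2, 239.1]
eef_rot: [-89.8, -0.0, 76.7]
ft_force: [-0.8, 0.9, 0.1]
gripper_width: 85.2
```

```bash
python3 go.py m 13.78 8.5 -28.56 -1.33 t 594 -83.5 193 76.8 ; python3 - <<'E'
from h import *
cv2.imwrite("pics/w9.png",robot.read_camera("wrist")[:,:,::-1])
E
```

```text
t 17.7 cmd [594.  -83.5 240.5  76.7] meas [593.4 -83.2 239.1] [-89.8  -0.   76.7] w 85.2 q [-15.   9. 103.  -0.  68. -92.] F [-0.8  0.9  0.1]
[-0.    4.75 -0.   -0.  ]
```

View pics/w9.png

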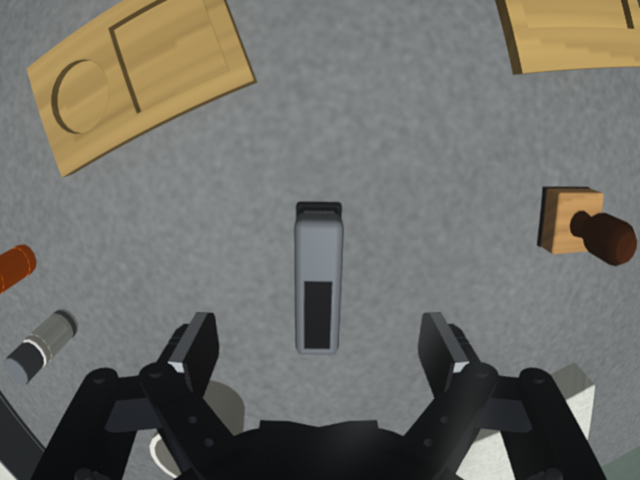

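The stapler is centred and aligned between the jaws at (318,278).

Emit:
carry_out(moves=[[0,0.8,0,0],[0,2.0,0,0],[0,3.4,0,0],[0,4.4,0,0],[0,4.75,0,0],[0,4.75,0,0]])

```text
clock: 18.35
position: [593.5, -83.4, 191.7]
eef_rot: [-89.9, -0.0, 76.7]
ft_force: [-0.5, 0.1, 0.4]
gripper_width: 85.2
```

Emit:
carry_out(moves=[[0,0,0,0],[0,0,0,0],[0,0,0,0],[0,0,0,0],[0,0,0,0],[0,0,0,0],[0,0,0,0],[0,0,0,0],[0,0,0,0]], grip=230, grip_force=40)

```text
clock: 19.25
position: [594.3, -83.6, 193.6]
eef_rot: [-90.1, 0.0, 76.7]
ft_force: [0.6, -0.7, 4.0]
gripper_width: 23.2
```

```bash
python3 go.py m 0 4.75 0 0 t 454.9 118 270 0.7 t 454.9 118 198 0.7; python3 - <<'E'
from h import *
cv2.imwrite("pics/w10.png",robot.read_camera("wrist")[:,:,::-1])
E
```

```text
t 19.25 cmd [594.  -83.5 193.   76.7] meas [594.3 -83.6 193.6] [-90.1   0.   76.7] w 23.2 q [-15.  12. 104.  -0.  64. -92.] F [ 0.6 -0.7  4. ]
[16.39 -7.7  18.18  1.33]
[16.39 -0.5  18.18  1.33]
```

View pics/w10.png

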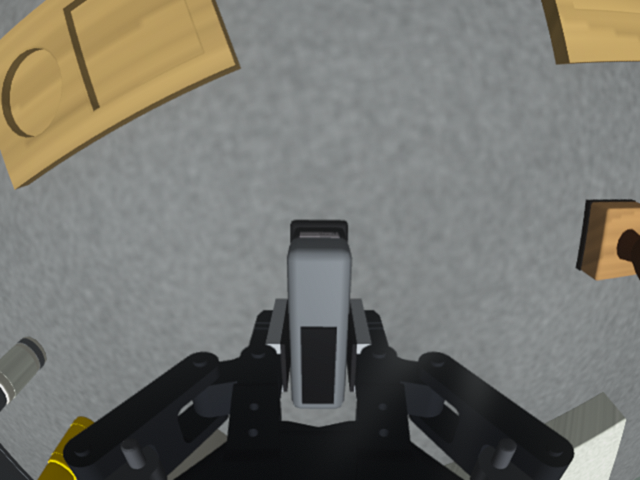

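Emit:
carry_out(moves=[[0,-0.8,0,0],[0,-2.6,0,0],[0,-5.0,0,0],[0.6,-7.0,0.7,0.07],[2.2,-7.7,2.4,0.2],[4.2,-7.7,4.6,0.33],[6.2,-7.7,6.9,0.46],[8.2,-7.7,9.1,0.6],[10.2,-7.7,11.3,0.74],[12.2,-7.7,13.5,0.88],[14.0,-7.7,15.5,1.02],[15.4,-7.7,17.1,1.14],[16.1,-7.4,17.9,1.25],[16.39,-6.5,18.18,1.33],[16.39,-5.0,18.18,1.33],[16.39,-3.5,18.18,1.33],[16.39,-2.7,18.18,1.33],[16.39,-2.5,18.18,1.33]])

```text
clock: 21.1
position: [453.9, 117.9, 216.4]
eef_rot: [-90.0, 0.2, 0.5]
ft_force: [0.0, 0.2, -1.0]
gripper_width: 23.2
```

```bash
python3 go.py m 16.39 -2.5 18.18 1.33 t 454.9 118 197.5 0.7; python3 - <<'E'
from h import *
cv2.imwrite("pics/w11.png",robot.read_camera("wrist")[:,:,::-1])
im=robot.read_camera("scene")[:,:,::-1][150:300,370:570]
cv2.imwrite("pics/s11.png",cv2.resize(im,None,fx=4,fy=4,interpolation=cv2.INTER_CUBIC))
E
```

```text
t 21.1 cmd [454.9 118.  218.    0.5] meas [453.9 117.9 216.4] [-90.    0.2   0.5] w 23.2 q [  5.  -7. 121.   0.  66.   5.] F [ 0.   0.2 -1. ]
[ 0.    2.05  0.   -0.  ]
```

View pics/w11.png

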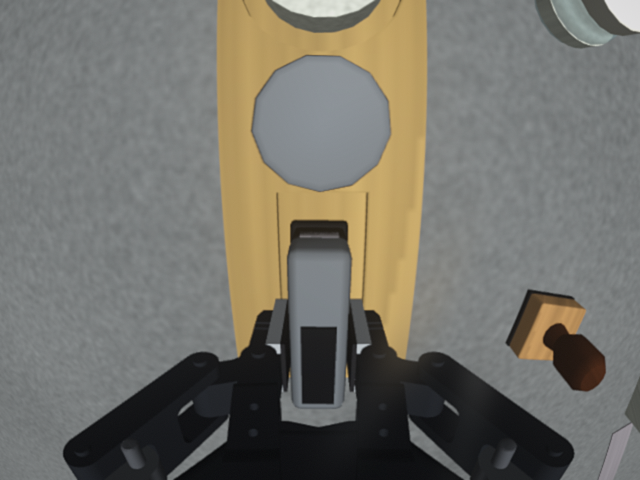

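View pics/s11.png

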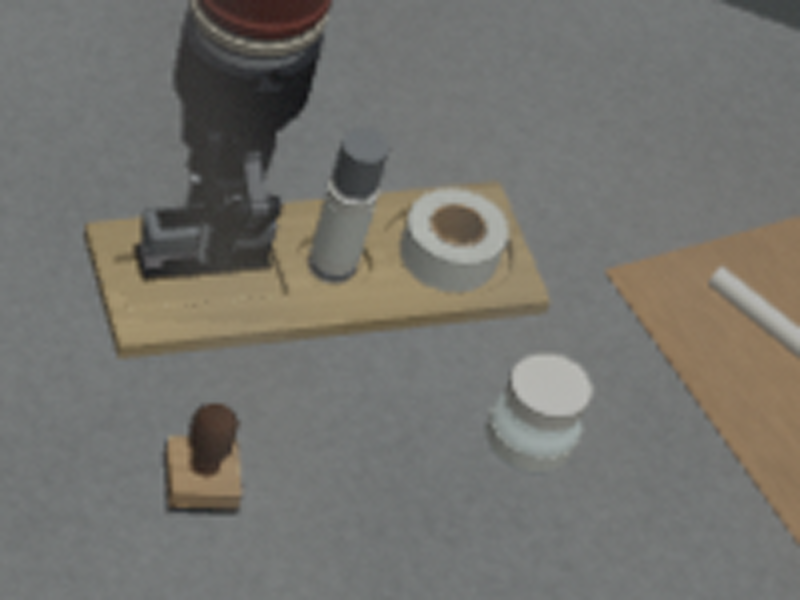

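Emit:
carry_out(moves=[[0,0.5,0,0],[0,1.0,0,0],[0,1.5,0,0],[0,1.8,0,0],[0,2.0,0,0],[0,2.0,0,0]])

```text
clock: 21.8
position: [454.9, 117.9, 197.9]
eef_rot: [-90.0, 0.0, 0.5]
ft_force: [0.2, -0.2, -1.2]
gripper_width: 23.5
```

Emit:
carry_out(moves=[[0,0,0,0],[0,0,0,0],[0,0,0,0],[0,0,0,0],[0,0,0,0],[0,0,0,0],[0,-0.5,0,0],[0,-2.0,0,0],[0,-4.5,0,0],[0,-7,0,0],[0,-9,0,0],[0,-9.5,0,0]], grip=0)

```text
clock: 23.0
position: [455.8, 118.0, 296.3]
eef_rot: [-90.0, -0.3, 0.5]
ft_force: [1.0, 0.6, -0.4]
gripper_width: 85.4
```

```bash
python3 go.py m 0 2 0 0 m 0 -9.5 0 0 t 599.5 84.8 293 -9.5 t 599.5 84.8 205 -9.5; python3 - <<'E'
from h import *
cv2.imwrite("pics/w12.png",robot.read_camera("wrist")[:,:,::-1])
E
```

```text
t 23.0 cmd [454.9 118.  293.    0.5] meas [455.8 118.  296.3] [-90.   -0.3   0.5] w 85.4 q [  5. -14. 119.  -0.  75.   5.] F [ 1.   0.6 -0.4]
[14.44  0.   -3.43  0.17]
[14.44  8.8  -3.43  0.17]
```

View pics/w12.png

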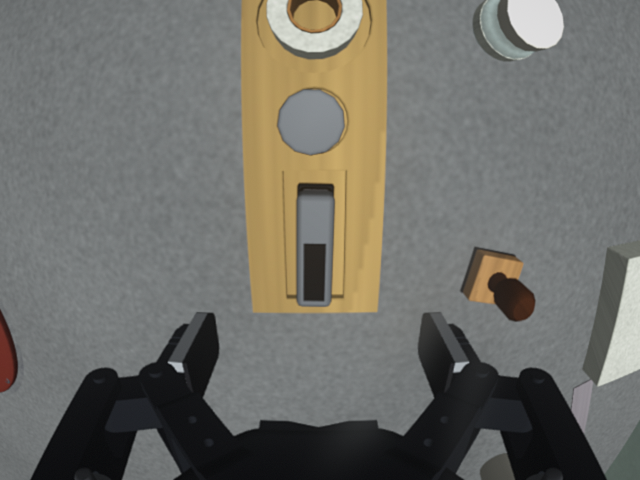

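Poster kit is in place. Next the stamp, gripped by the handle.

Emit:
carry_out(moves=[[0.7,0,-0.2,0.02],[2.4,0,-0.6,0.05],[5.0,0,-1.2,0.09],[7.8,0,-1.8,0.12],[10.5,0,-2.5,0.15],[12.8,0,-3.0,0.17],[14.0,0,-3.3,0.17],[14.44,0.5,-3.43,0.17],[14.44,1.5,-3.43,0.17],[14.44,2.6,-3.43,0.17],[14.44,3.0,-3.43,0.17],[14.44,3.0,-3.43,0.17]])

```text
clock: 24.25
position: [598.4, 85.0, 261.3]
eef_rot: [-90.0, 0.2, -9.3]
ft_force: [-0.2, 0.7, -0.3]
gripper_width: 85.3
```

```bash
python3 go.py m 14.44 3.0 -3.43 0.17 t 599.5 84.8 203 -9.5; python3 - <<'E'
from h import *
cv2.imwrite("pics/w13.png",robot.read_camera("wrist")[:,:,::-1])
E
```

```text
t 24.25 cmd [599.5  84.8 263.   -9.3] meas [598.4  85.  261.3] [-90.    0.2  -9.3] w 85.3 q [  1.   8. 102.   0.  71.  10.] F [-0.2  0.7 -0.3]
[-0.  6. -0.  0.]
```

View pics/w13.png

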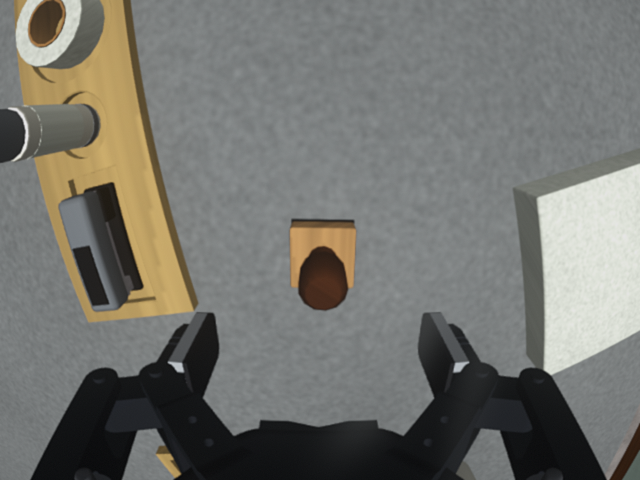

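Emit:
carry_out(moves=[[0.1,0.8,0,0],[0.15,2.2,0,0],[0.15,4.0,0,0],[0.15,5.4,0,0],[0.15,6.0,0,0],[0.15,6.0,0,0],[0.15,6.0,0,0]])

```text
clock: 25.0
position: [601.3, 84.5, 203.3]
eef_rot: [-90.0, -0.0, -9.3]
ft_force: [-0.5, -0.5, 0.9]
gripper_width: 85.2
```

Emit:
carry_out(moves=[[0,0,0,0],[0,0,0,0],[0,0,0,0],[0,0,0,0],[0,0,0,0],[0,0,0,0],[0,0,0,0],[0,0,0,0],[0,0,0,0]], grip=230, grip_force=40)

```text
clock: 25.9
position: [601.2, 84.5, 203.4]
eef_rot: [-90.0, -0.0, -9.3]
ft_force: [-0.6, -0.1, 2.4]
gripper_width: 25.1
```

```bash
python3 go.py m 0.15 6 0 0 t 446.6 -135.5 270 6.3 t 446.6 -135.5 208 6.3; python3 - <<'E'
from h import *
cv2.imwrite("pics/w14.png",robot.read_camera("wrist")[:,:,::-1])
E
```

```text
t 25.9 cmd [601.   84.6 203.   -9.3] meas [601.2  84.5 203.4] [-90.   -0.   -9.3] w 25.1 q [  1.  12. 103.   0.  65.  10.] F [-0.6 -0.1  2.4]
[-11.69  -6.7  -24.21  -0.27]
[-11.69  -0.5  -24.21  -0.27]
```

View pics/w14.png

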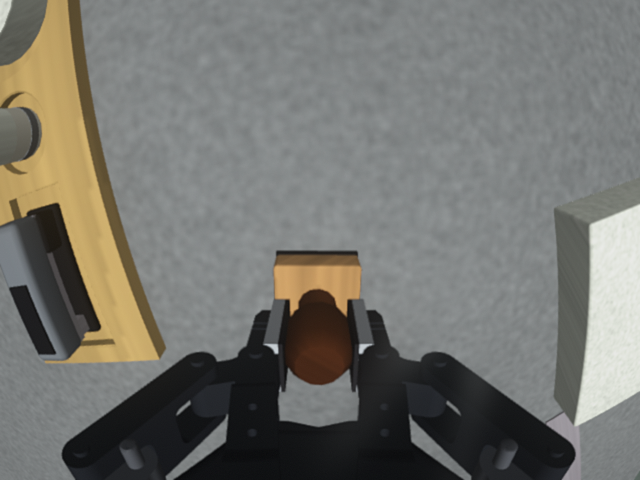

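Emit:
carry_out(moves=[[0,-0.8,0,0],[0,-2.6,0,0],[0,-4.8,0,0],[-0.4,-6.3,-0.8,-0.01],[-1.3,-6.7,-2.7,-0.03],[-2.6,-6.7,-5.4,-0.06],[-4.0,-6.7,-8.2,-0.1],[-5.4,-6.7,-11.1,-0.14],[-6.8,-6.7,-14.0,-0.18],[-8.2,-6.7,-17.0,-0.22],[-9.5,-6.7,-19.7,-0.25],[-10.7,-6.7,-22.2,-0.27],[-11.4,-6.5,-23.6,-0.27],[-11.69,-5.8,-24.21,-0.27],[-11.69,-4.5,-24.21,-0.27],[-11.69,-3.2,-24.21,-0.27],[-11.69,-2.6,-24.21,-0.27],[-11.69,-2.5,-24.21,-0.27]])

```text
clock: 27.75
position: [446.2, -134.7, 226.0]
eef_rot: [-89.9, 0.2, 6.3]
ft_force: [-0.1, -0.2, -0.5]
gripper_width: 24.7
```

```bash
python3 go.py m -11.69 -2.5 -24.21 -0.27 t 446.6 -135.5 207.5 6.3; python3 - <<'E'
from h import *
cv2.imwrite("pics/w15.png",robot.read_camera("wrist")[:,:,::-1])
im=robot.read_camera("scene")[:,:,::-1][170:320,220:420]
cv2.imwrite("pics/s15.png",cv2.resize(im,None,fx=4,fy=4,interpolation=cv2.INTER_CUBIC))
E
```

```text
t 27.75 cmd [ 446.6 -135.5  228.     6.2] meas [ 446.2 -134.7  226. ] [-89.9   0.2   6.3] w 24.7 q [-26.  -8. 122.   0.  67. -32.] F [-0.1 -0.2 -0.5]
[-0.    2.05  0.   -0.  ]
```

View pics/w15.png

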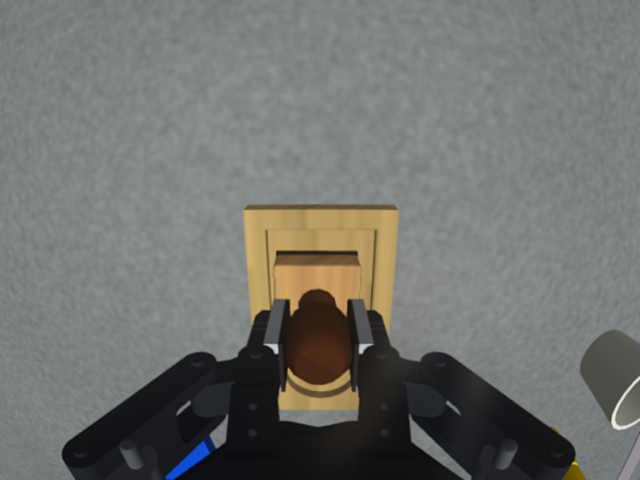

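View pics/s15.png

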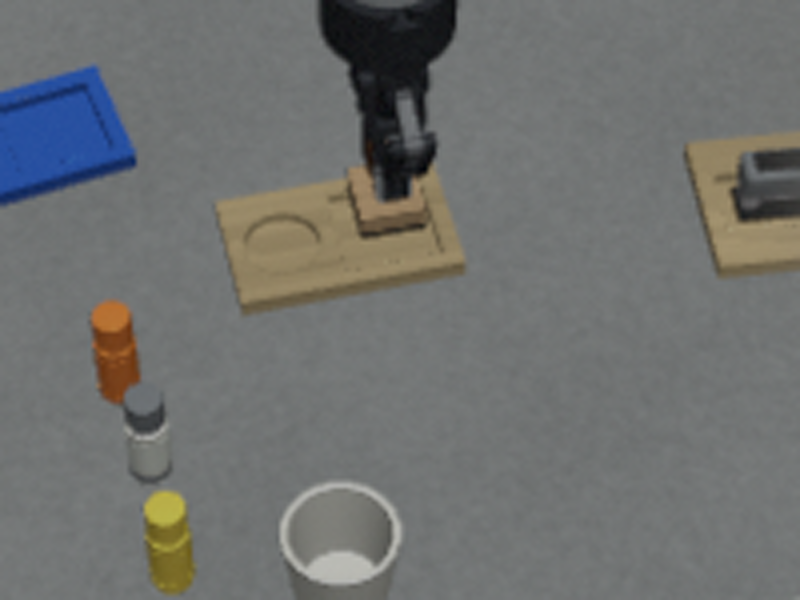

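Emit:
carry_out(moves=[[0.1,0.5,0,0],[0.15,1.0,0,0],[0.15,1.5,0,0],[0.15,1.8,0,0],[0.15,2.0,0,0],[0.15,2.0,0,0]])

```text
clock: 28.45
position: [448.0, -135.4, 207.8]
eef_rot: [-90.0, 0.0, 6.2]
ft_force: [-0.1, -0.7, -0.4]
gripper_width: 25.1
```

Emit:
carry_out(moves=[[0,0,0,0],[0,0,0,0],[0,0,0,0],[0,0,0,0],[0,0,0,0],[0,0,0,0],[0,-0.5,0,0],[0,-2.0,0,0],[0,-4.5,0,0],[0,-7,0,0],[0,-8.5,0,0],[0,-9.0,0,0]], grip=0)

```text
clock: 29.65
position: [448.7, -135.6, 300.7]
eef_rot: [-90.1, -0.2, 6.2]
ft_force: [0.3, -0.3, 0.6]
gripper_width: 85.4
```

```bash
python3 go.py m 0.15 2 0 0 m 0 -9 0 0 t 597.5 -286.5 298 85 t 597.5 -286.5 298 -95; python3 - <<'E'
from h import *
cv2.imwrite("pics/w16.png",robot.read_camera("wrist")[:,:,::-1])
E
```

```text
t 29.65 cmd [ 448.1 -135.3  298.     6.2] meas [ 448.7 -135.6  300.7] [-90.1  -0.2   6.2] w 85.4 q [-26. -14. 119.   0.  75. -32.] F [ 0.3 -0.3  0.6]
[ 13.22   0.   -16.64  -1.38]
[ 13.22   0.   -16.64   1.77]
```

View pics/w16.png

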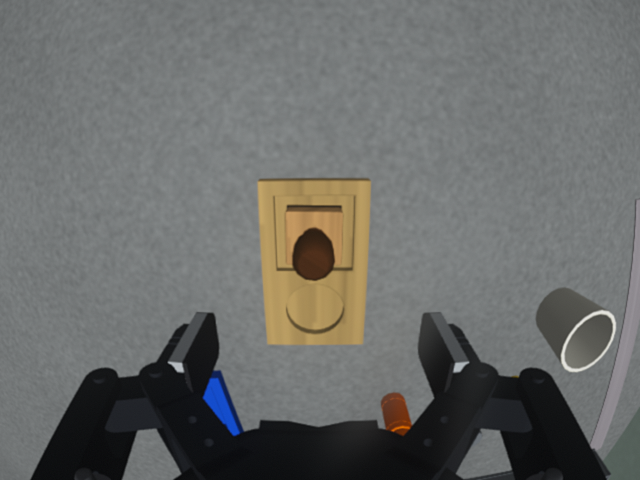

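The stamp is seated in the square pocket (313,232). The short glue is the white one with a grey cap, between orange and yellow, so I turn the jaws across that row.

Emit:
carry_out(moves=[[0.5,0,-0.6,-0.05],[1.6,0,-2.0,-0.17],[2.9,0,-3.6,-0.3],[4.2,0,-5.3,-0.43],[5.5,0,-7.0,-0.57],[6.8,0,-8.6,-0.71],[8.1,0,-10.2,-0.85],[9.4,0,-11.8,-0.99],[10.6,0,-13.4,-1.13],[11.7,0,-14.8,-1.27],[12.6,0,-15.9,-1.41],[13.1,0.5,-16.5,-1.53],[13.22,1.5,-16.64,-1.62],[13.22,2.6,-16.64,-1.64],[13.22,3.0,-16.64,-1.64],[13.22,3.0,-16.64,-1.64]])

```text
clock: 31.3
position: [596.8, -286.1, 266.0]
eef_rot: [-89.9, -0.1, 100.1]
ft_force: [-0.8, -0.4, 0.3]
gripper_width: 85.3
```

```bash
python3 go.py m 13.22 3 -16.64 -1.64 t 597.5 -286.5 195 100; python3 - <<'E'
from h import *
cv2.imwrite("pics/w17.png",robot.read_camera("wrist")[:,:,::-1])
E
```

```text
t 31.3 cmd [ 597.5 -286.5  268.   100.2] meas [ 596.8 -286.1  266. ] [-8.990e+01 -1.000e-01  1.001e+02] w 85.3 q [ -32.   15.   93.   -0.   72. -132.] F [-0.8 -0.4  0.3]
[ 0.   7.3 -0.   0. ]
```

View pics/w17.png

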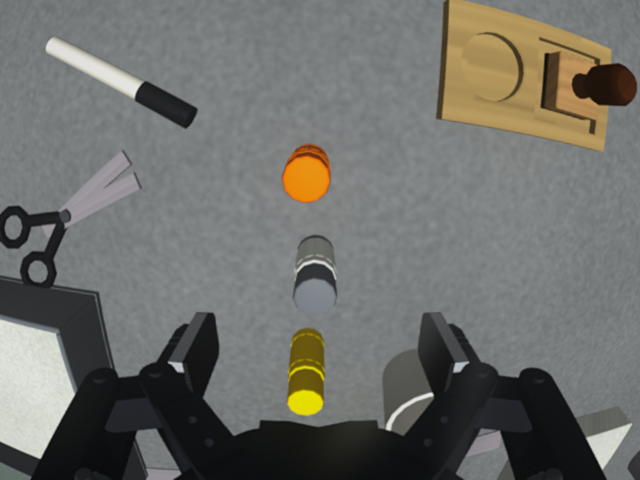

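White stick with grey cap at (315,270), clear of orange (307,173) and yellow (306,370). Descending.

Emit:
carry_out(moves=[[0,0.8,0,0],[0,2.2,0,0],[0,4.0,0,0],[0,5.6,0,0],[0,6.8,0,0],[0,7.3,0,0],[0,7.3,0,0]])

```text
clock: 32.05
position: [597.0, -286.3, 193.4]
eef_rot: [-89.9, -0.1, 100.1]
ft_force: [-0.2, 0.1, -1.2]
gripper_width: 85.5
```

Emit:
carry_out(moves=[[0,0,0,0],[0,0,0,0],[0,0,0,0],[0,0,0,0],[0,0,0,0],[0,0,0,0],[0,0,0,0],[0,0,0,0],[0,0,0,0],[0,0,0,0]], grip=235, grip_force=40)

```text
clock: 33.05
position: [597.7, -286.8, 195.8]
eef_rot: [-90.1, 0.0, 100.2]
ft_force: [-0.3, -0.5, 6.0]
gripper_width: 22.6
```

```bash
python3 go.py m 0 7.3 0 0 t 453.5 -198.1 295 6.3 t 453.5 -198.1 200 6.3; python3 - <<'E'
from h import *
cv2.imwrite("pics/w18.png",robot.read_camera("wrist")[:,:,::-1])
E
```

```text
t 33.05 cmd [ 597.5 -286.5  195.   100.2] meas [ 597.7 -286.8  195.8] [-90.1   0.  100.2] w 22.6 q [ -32.   19.   95.   -0.   66. -132.] F [-0.3 -0.5  6. ]
[ 11.24 -10.    12.61   1.64]
[11.24 -0.5  12.61  1.64]
```

View pics/w18.png

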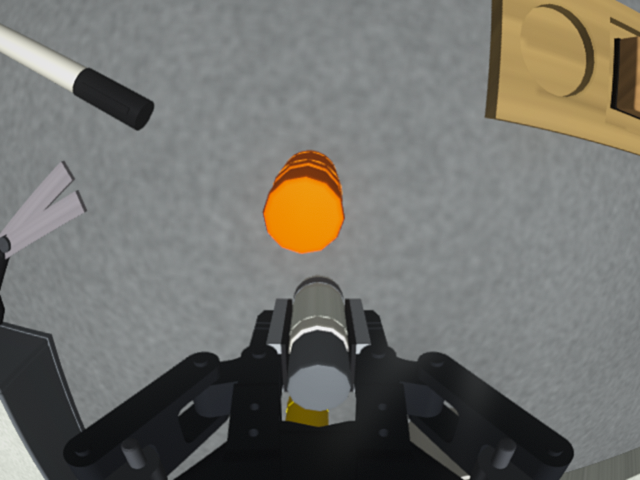

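Emit:
carry_out(moves=[[0,-0.8,0,0],[0,-2.8,0,0],[0,-5.4,0,0],[0,-8.0,0,0],[0.3,-9.7,0.3,0.05],[1.2,-10,1.3,0.17],[2.3,-10,2.6,0.31],[3.4,-10,3.8,0.45],[4.5,-10,5.0,0.59],[5.6,-10,6.3,0.73],[6.7,-10,7.5,0.87],[7.8,-10,8.8,1.01],[8.9,-10,10.0,1.15],[9.9,-10,11.1,1.29],[10.7,-10,12.0,1.43],[11.1,-10,12.5,1.55],[11.24,-9.2,12.61,1.64],[11.24,-7.5,12.61,1.64],[11.24,-5.5,12.61,1.64],[11.24,-4.5,12.61,1.64]])

```text
clock: 35.1
position: [452.5, -197.5, 237.8]
eef_rot: [-89.9, 0.2, 6.2]
ft_force: [-0.3, -0.5, -0.8]
gripper_width: 22.4
```

Emit:
carry_out(moves=[[0,0.5,0,0],[0,1.2,0,0],[0,1.7,0,0],[0,2.0,0,0],[0,2.0,0,0]])

```text
clock: 35.6
position: [453.5, -198.1, 219.8]
eef_rot: [-90.0, 0.0, 6.2]
ft_force: [0.1, 0.1, -0.3]
gripper_width: 22.2
```

```bash
python3 go.py m 11.24 -4.5 12.61 1.64 m 0 2 0 0 t 453.5 -198.1 199.5 6.3; python3 - <<'E'
from h import *
cv2.imwrite("pics/w19.png",robot.read_camera("wrist")[:,:,::-1])
im=robot.read_camera("scene")[:,:,::-1][170:320,220:420]
cv2.imwrite("pics/s19.png",cv2.resize(im,None,fx=4,fy=4,interpolation=cv2.INTER_CUBIC))
E
```

```text
t 35.6 cmd [ 453.5 -198.1  220.     6.2] meas [ 453.5 -198.1  219.8] [-90.    0.    6.2] w 22.2 q [-32.  -4. 118.   0.  66. -38.] F [ 0.1  0.1 -0.3]
[-0.    2.05  0.   -0.  ]
```

View pics/w19.png

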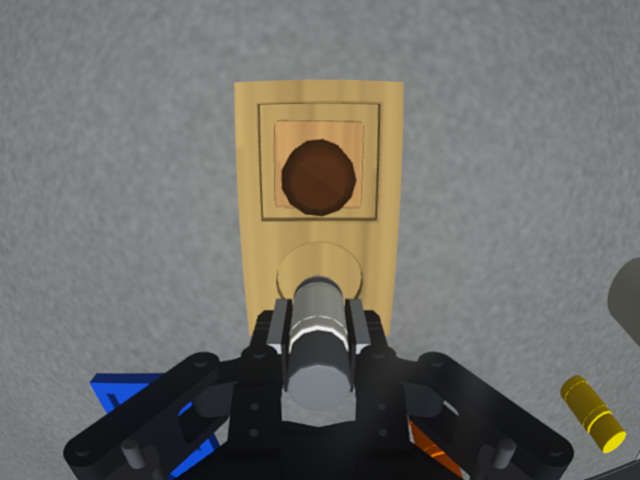

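View pics/s19.png

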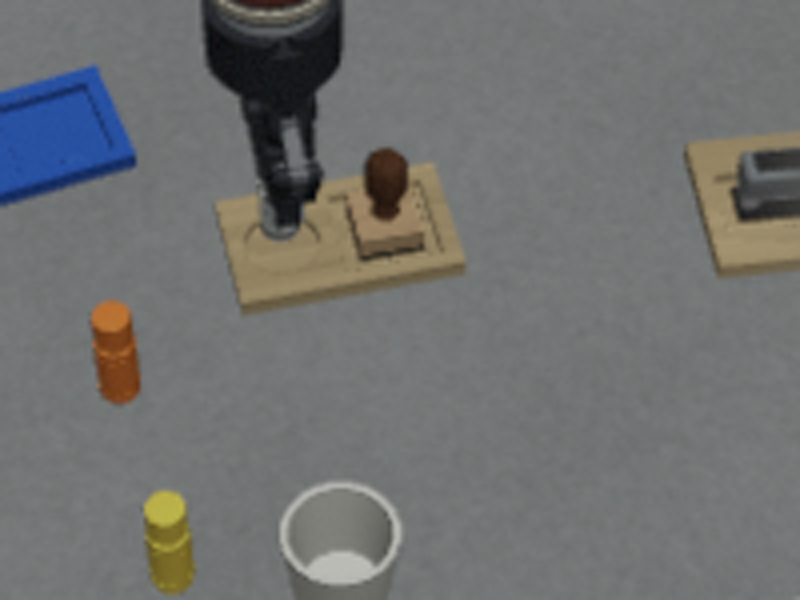

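Aligned over the round pocket; lower, release and lift.

Emit:
carry_out(moves=[[0,0.5,0,0],[0,1.0,0,0],[0,1.5,0,0],[0,1.8,0,0],[0,2.0,0,0],[0,2.0,0,0]])

```text
clock: 36.3
position: [453.6, -198.2, 200.0]
eef_rot: [-90.0, 0.0, 6.2]
ft_force: [-0.0, -0.1, -0.2]
gripper_width: 22.4
```

Emit:
carry_out(moves=[[0,0,0,0],[0,0,0,0],[0,0,0,0],[0,0,0,0],[0,0,0,0],[0,0,0,0],[0,-0.5,0,0],[0,-2.0,0,0],[0,-4.5,0,0],[0,-7.5,0,0],[0,-11,0,0],[0,-14,0,0],[-1.5,-16,0,0],[-4,-17,0,0],[-6,-17.5,0,0],[-7,-17.5,0,0],[-7,-17.5,0,0],[-7,-17.5,0,0]], grip=0)

```text
clock: 38.1
position: [384.0, -205.7, 374.7]
eef_rot: [-90.0, -0.0, 6.2]
ft_force: [0.9, 0.0, -1.6]
gripper_width: 85.5
```

```bash
python3 - <<'E'
from h import *
print(robot.state()["clock"])
cv2.imwrite("pics/w20.png",robot.read_camera("wrist")[:,:,::-1])
im=robot.read_camera("scene")[:,:,::-1][140:340,220:540]
cv2.imwrite("pics/s20.png",cv2.resize(im,None,fx=2.5,fy=2.5,interpolation=cv2.INTER_CUBIC))
im=robot.read_camera("top")[:,:,::-1]
cv2.imwrite("pics/t20.png",im)
for l in["tape","tall_glue","stapler","stamp","short_glue","jar","cup"]:
    print(l,[(round(r["conf"],2),np.round(r["at"]).tolist()) for r in robot.spot_point("scene",l) if r["conf"]>.35])
E
```

```text
38.1
tape [(0.66, [452.0, 273.0, 6.0])]
tall_glue [(0.96, [452.0, 203.0, -2.0])]
stapler [(0.97, [453.0, 112.0, 4.0])]
stamp [(0.82, [445.0, -136.0, -3.0])]
short_glue [(0.57, [672.0, -278.0, 1.0]), (0.54, [456.0, -201.0, 1.0]), (0.54, [541.0, -301.0, -1.0])]
jar [(0.69, [597.0, 280.0, -5.0])]
cup [(0.85, [686.0, -187.0, 1.0])]
```

View pics/w20.png

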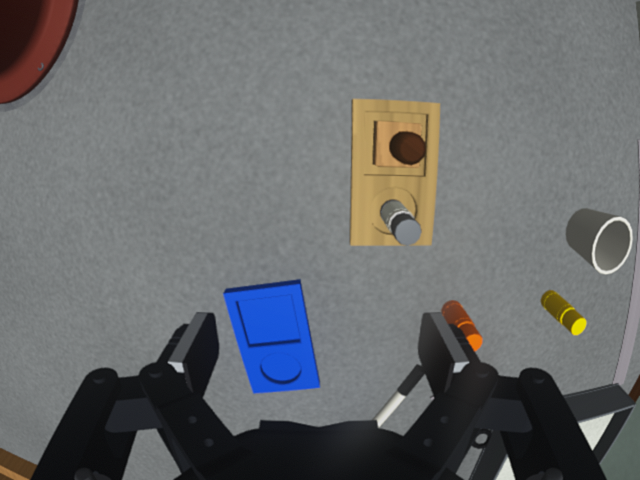

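View pics/s20.png

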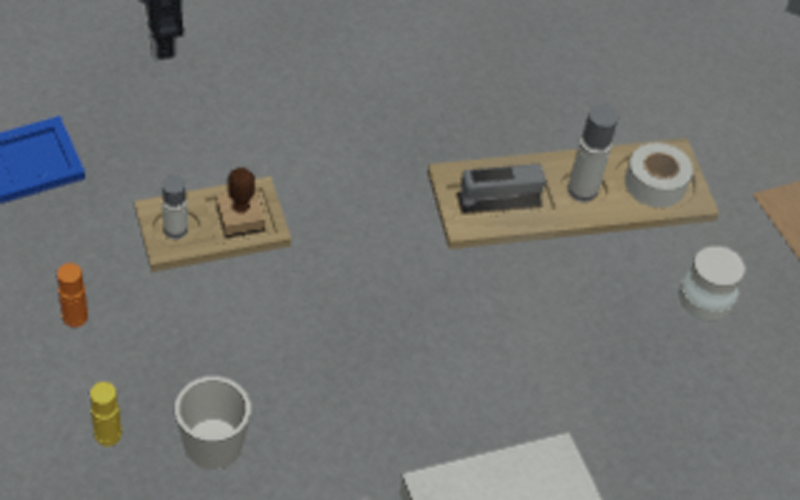

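```bash
python3 - <<'E'
from fit import *
p0={"tape":(453,273),"stapler":(455,118),"tall_glue":(454,201),"stamp":(447,-135),"short_glue":(453,-198)}
for l in p0:
    for m in M[l]: m[:,2]+=4
F={}
for c in["top","scene"]:
    robot.read_camera(c)
    for l in p0:
        u=proj(c,[*p0[l],20])
        for r in robot.silhouettes(c,l):
            ys,xs=np.nonzero(r["pixels"])
            if len(xs)>20 and np.hypot(xs.mean()-u[0],ys.mean()-u[1])<14: F.setdefault(l,[]).append((c,r["pixels"])); break
for l in p0:
    for q in F.get(l,[]):
        r=fit([q],l,(*p0[l],0)); print(l,q[0],np.round(r.x[:2],1),round(np.degrees(r.x[2]),1),round(r.fun,3))
im=cv2.imread("pics/t20.png")[235:305,110:360]
cv2.imwrite("pics/t20c.png",cv2.resize(im,None,fx=3.2,fy=3.2,interpolation=cv2.INTER_CUBIC))
print(robot.state()["clock"])
E
```

```text
tape top [452.5 272.8] 12.9 0.508
tape scene [455.1 273.3] 2.9 0.046
stapler top [454.2 115.4] 88.4 0.103
stapler scene [457.4 121.3] 96.8 0.286
tall_glue top [452.1 200.3] 2.3 0.08
tall_glue scene [454.1 201.7] 11.5 0.088
stamp top [ 447.  -133.8] 12.2 0.869
stamp scene [ 448.8 -134.7] 5.0 0.051
short_glue scene [ 453.5 -198.3] -7.2 0.135
39.2
```

View pics/t20c.png

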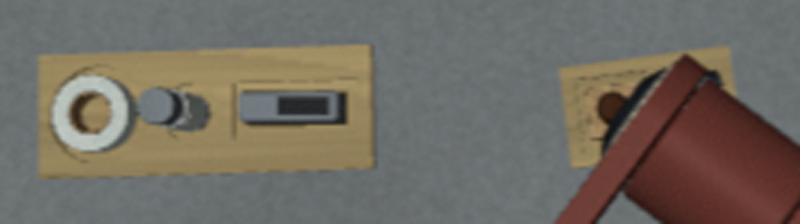

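```bash
python3 -c "
from bench import robot
print(robot.job_done())"
```

```text
the job is handed in; nothing more can be done
None
```

Both kits are made up, and I handed the job in at about 39 s of the 109 s allowed. I placed the pieces in the order listed: tape, tall glue stick and stapler in the long tray, then stamp and short glue stick in the short tray.

**Last checks:** the scene and wrist pictures show all five pieces upright in their pockets, released, with the gripper clear. The jar and cup read within about 5 mm of where they were first measured. That is about the accuracy of the readings, and the arm never went near either. The orange and yellow sticks and the blue tray look unmoved. The red tray was out of view in the last pictures, but I never worked near it.

**Fitted positions:** these fell within about 4 mm of the pocket centres, against 8–11 mm of clearance.

**Disagreements:**
- The stapler's position along its pocket read 112, 115 and 121 mm in three measurements, against a target of 118. All three are inside the pocket's limits, and the top view shows it inside the outline.
- The final top-camera fits for the tape and the stamp were poor. For the stamp this was because the arm hid part of it, as it did the short glue stick, which got no top fit. For the stamp and short glue stick I relied on the scene and wrist pictures. For the tape I relied on the scene fit and earlier wrist pictures.

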